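# Open the extraction damper at the sieving bench

## Robot

A 7-joint arm with a two-finger parallel gripper is mounted at the origin on the work surface. World frame = base frame: x ahead of the robot, y to its left, z up, the work surface at z = 0. Lengths are in m, angles in rad, forces in N, time in s.
With the tool pointing down it reaches from about 0.4 to 0.85 m from the base axis. Payload 4.5 kg.
Tool frame: the origin (TCP) lies on the mounting face of the last link; the fingertips stand 166 mm ahead of it and the grasp point (between the pads) lies 147 mm ahead of it; z points along the fingers, y is the line along which they close (so a half turn about z gives the same grasp; the last joint's range is limited). The gripper opens to 88 mm and grips with 3 to 60 N. Pads are 18 mm wide; open, the fingers measure 123 mm over their backs; the gripper's body (75 mm by 187 mm) begins 45 mm behind the grasp point.
Start: joints at [1.295, 0.689, -0.195, 1.565, 0.157, 0.902, -0.215], TCP at [0.191, -0.595, 0.405] pointing down, gripper open.
Joint ranges: [-3.01, 3.01], [-0.46, 2.08], [-1.47, 1.51], [0.13, 2.56], [-1, 4.14], [0.04, 2.09], [-2.66, 2.66]. Speed limits (rad/s): [2.57, 2.57, 3.14, 3.14, 3.14, 3.14, 3.14].

## Interface

Orientations are given as a unit quaternion [x, y, z, w].
In Python, from plant import r, snapshot gives the robot as it stands. The module is installed in compiled form; this text tells all that it offers.
- The arm moves only by the tool move_arm, never from a script. Its argument "rows" is a list of rows, each a list of 5 numbers: the shift along the tool's x, y, z in m, then the turn about the tool's z in rad, then the finger opening in m, from 0 to 0.0881. In form: [[dx, dy, dz, spin, claw], ...]. A call has 1 to 10 rows; each row shifts and turns the commanded pose from where the row before left it, along the tool's axes as they then stand; what a row does not reach is not made up. A row lasts 1/12 s, in which the tool goes at most 41.7 mm and 7.16 degrees, less where a joint would pass 70% of its speed; a pose out of reach is approached as far as the arm can. A call with a gripper value outside its range is refused whole. The fingers move at their own pace and stop on an object; "newtons" is the grip in N (left out, the last holds). Time passes only in rows, so rows that do not move let the fingers close. It gives the time, the measured TCP pose, the force, the opening and the grip force at its end, in the units of the state.
- r.get_state(): the state, without advancing time (a new reading comes with each control period).
- snapshot(name): name is "scene" or "top"; returns a dict with "color" (384x512x3 uint8, red, green, blue), "depth" (384x512 float32, m along the optical axis (not along the pixel's ray), 0 where there is no reading), "mtx" (3x3 intrinsics, pixels), "eye" and "orientation" of the camera in the world. Camera axes: x right, y up, looking along -z (the intrinsics and any distortion apply to the point x, -y, -z); pixel columns grow to the right and rows downward; lengths in m; the calibration is good to about 2 mm. A picture is of the moment at which its call begins.
- r.finish_job(): hands the job in; it is judged then, once.
The state is a dict: "clock": time; "q": joint angles; "qd": joint speeds; "joint_torque": joint torques, N m; "tool_pos": TCP position; "eef_rot": TCP orientation; "contact_force": force on the tool from outside, world axes, zero at the start; "moment": the same for the moment, N m; "opening": opening from 0.0 (shut) to 1.0 (fully open); "finger_force": force on a finger pad.
Only numpy, scipy, OpenCV 4.12 (cv2) and the standard library are available. Lean on these libraries where they do the work, as an engineer would, in place of code of your own. Each camera call takes 0.05 s, during which the arm holds its last target. There are 200 camera calls.

## Task

The extraction duct behind the sieve is shut off; open its damper fully. Pull the red spring-pin T-handle out and give it a quarter turn so that it rests in its cross notch and stays out, swing the yellow lever across from the red mark to the green mark with the pin still parked, then turn the T-handle back so that the pin springs fully home in the end hole and locks the lever. Leave the two tins, the jar and the mould standing where they are.

Things in the scene. Friction and masses are not known exactly. Their poses are not given: they have to be found in the camera images.
- duct: Galvanised extraction duct, fixed: 125 mm diameter, running along this frame's y with its axis 100 mm above the bench; z is up; origin on the bench under the duct's axis, at the damper. A sieve on its pan and the slot hood stand at its +y end, an elbow into the bench at its -y end. The damper's quadrant plate sits on its shoulder on the -x side (towards the robot).
- hub (a point): Centre of the damper shaft, on the face of the fixed steel quadrant plate; axes parallel to the duct's. The plate's outward normal n leans 35 degrees from vertical towards -x: n = (-sin 35, 0, cos 35) in this frame. Four 10.5 mm square holes lie 100 mm from the hub, every 30 degrees from the shut to the open hole. Plate 5 mm thick.
- shut_hole (a point): Centre of the shut hole in the plate face, 100 mm straight up the slope from the hub: along (cos 35, 0, sin 35) in the hub frame. A red dot beside it.
- open_hole (a point): Centre of the open hole in the plate face, 100 mm from the hub along the duct: along (0, -1, 0) in the hub frame. A green dot beside it.
- lever (a joint): Angle of the yellow damper lever about n, rad: 0 in the shut hole, growing clockwise seen looking down on the plate, 1.571 in the open hole; holes between at 0.524 and 1.047. Stops 0.035 beyond the end holes. With the pin in a hole it has about 0.02 play; free, it needs about 2 to 3 N at its knob and stays where it is left. Flat bar 24 x 6 mm, 190 mm long, 2 mm above the plate.
- knob (a point): On the axis of the black upright hand knob at the lever's outer end, 170 mm from the hub axis: a cylinder of 20 mm diameter along n, from 8 to 58 mm above the plate face; this point is 35 mm above the face. Its z axis is n, its x axis points from the hub out along the lever.
- tee: Red T-handle of the spring pin, on the lever 100 mm from the hub axis: a block 48 mm (its x) x 12 mm (y) x 26 mm (z, along n, outward). Origin at the block's centre, 61 mm above the plate face with the pin home. Below it: a 10 mm round stem, then the 26 x 26 mm steel plunger housing whose top is 34 mm above the plate, so 14 mm are free under the block.
- pin (a joint): How far the spring pin is pulled out along n, m: 0 home (8 mm round-ended pin 6 mm deep in the plate; T along the lever), at most 0.018. The T is free to turn from 0.014 on; let down in the cross notch it rests at 0.009 to 0.011, pin clear of the plate. On the plate between holes it reads about 0.006. Spring force: 6 N at 0, 12 N at 0.014.
- turn (a joint): Turn of the T-handle about n relative to the lever, rad, counter-clockwise positive seen looking down on the plate: 0 with the T along the lever (only there it can drop home); the V-shaped rest notch is a quarter turn away either way, at +1.571 or -1.571, and draws the cross pin in, to within about 0.2 rad, if let down within about 0.3 rad of it. Limits +-1.75.
- tin_a: Round aluminium moisture tin with lid, 59 mm diameter, 36 mm high; origin under its centre. Leave alone.
- tin_b: Another such tin. Leave alone.
- mould: Steel compaction mould on a base plate, 150 mm diameter at the foot, 128 mm high; origin under its centre. Leave alone.
- jar: Amber glass sample jar with a white cap, 72 mm diameter, 100 mm high; origin under its centre. Leave alone.

How it is judged:
On the way, in this order (a step that is already met when the one before it is completed fails the run):
1. the T-handle rests a quarter turn round in its cross notch, the pin held out of the plate, with the lever still at the shut (red) hole (value of joint pin between 0.0082 and 0.0125 m and (value of joint turn above 1.25 rad or value of joint turn below -1.25 rad) and value of joint lever below 0.15 rad), for 0.3 s.
2. the lever is swung over to the open (green) end with the pin still parked (value of joint lever above 1.35 rad and value of joint pin above 0.0082 m and (value of joint turn above 1.25 rad or value of joint turn below -1.25 rad)), for 0.2 s.
At the end, for the whole second after the job is handed in: The lever stands at rest in the open hole (1.53 to 1.61 rad), with the pin home (pulled out less than 2 mm) and the T-handle back along the lever (within 0.25 rad) (value of joint pin below 0.002 m and value of joint turn between -0.25 and 0.25 rad and value of joint lever between 1.53 and 1.612 rad and velocity of joint lever between -0.05 and 0.05 rad/s); the robot touches nothing.
It fails at once if a tin, the jar or the mould is moved by more than 30 mm (distance of any of tin_a, tin_b, jar, mould from where it was at the start of the episode above 0.03 m).
It also fails if it takes over 67 s, if anything falls off the work surface, if the arm or the gripper's body presses on something with over 40 N, if the wrist force passes 120 N, or if a joint passes its speed limit or range.

## Working session

There is one attempt and no reset: what is moved stays moved. The work goes in short steps, Python scripts to look and compute and a tool call to move; the robot and the scene stay as the last step left them, time stands still between calls to the robot, and variables do not carry over. Pictures are saved under pics/ and viewed, at most 10 in all, crops included, and the job is handed in when it is done.

Besides the shell and the picture viewer there is one more tool, called after "Emit:" by a JSON object that holds its "name" and its "arguments", one argument or row to a line. move_arm: Moves the arm, as the interface text tells. Its arguments: {"type":"object","properties":{"rows":{"type":"array"},"newtons":{"type":"number"}},"required":["rows"]}

```bash
mkdir -p pics; cat > h.py <<'E'
import numpy as np, cv2
from plant import r, snapshot
from scipy.spatial.transform import Rotation as R
def snap(n,f=None):
    s=snapshot(n)
    if f: cv2.imwrite('pics/'+f,s['color'][:,:,::-1])
    return s
def cloud(s):
    d=s['depth'];K=np.array(s['mtx']);h,w=d.shape
    u,v=np.meshgrid(np.arange(w),np.arange(h))
    p=np.stack([(u-K[0,2])/K[0,0]*d,-(v-K[1,2])/K[1,1]*d,-d],-1)
    return p@R.from_quat(s['orientation']).as_matrix().T+np.array(s['eye'])
E
python3 - <<'E'
from h import *
for n in ('scene','top'):
    s=snap(n,n+'0.png'); print(n,s['mtx'],s['eye'],s['orientation'],[k for k in s])
    np.savez(n+'0.npz',p=cloud(s),c=s['color'],d=s['depth'])
print(r.get_state())
E
```

```text
scene [[389.43533032   0.         255.95053546]
 [  0.         389.43533032 190.33195179]
 [  0.           0.           1.        ]] [1.05489083 0.17497564 0.86608224] [0.17798789 0.24828075 0.76234106 0.57053755] ['color', 'depth', 'mtx', 'eye', 'orientation']
top [[473.63467326   0.         260.31104679]
 [  0.         473.63467326 188.31438409]
 [  0.           0.           1.        ]] [0.37474424 0.01081    1.27920167] [ 0.0780795  -0.06643556 -0.65654741  0.74728536] ['color', 'depth', 'mtx', 'eye', 'orientation']
{'clock': 0.1, 'q': array([ 1.29483644,  0.68991449, -0.19452649,  1.56622807,  0.15731172,
        0.90252707, -0.21508221]), 'qd': array([ 8.99306265e-04, -1.53447875e-03, -5.81105357e-04, -2.91451727e-03,
       -8.30790591e-04, -6.70078431e-05, -7.51024146e-04]), 'joint_torque': array([-2.30061523e-03, -5.28500819e+01, -1.27137959e+00, -1.53837991e+01,
       -5.25563385e-02,  1.95022920e-03,  3.75284401e-05]), 'tool_pos': array([ 0.19040691, -0.59498098,  0.40398439]), 'eef_rot': array([ 9.88021619e-01,  1.54313227e-01, -1.93702330e-04, -8.19515102e-04]), 'contact_force': array([0.20044333, 0.31559288, 0.17540079]), 'moment': array([0.00151453, 0.03277893, 0.03921712]), 'finger_force': 0.0, 'opening': 1.0042188338162883}
```

View pics/scene0.png

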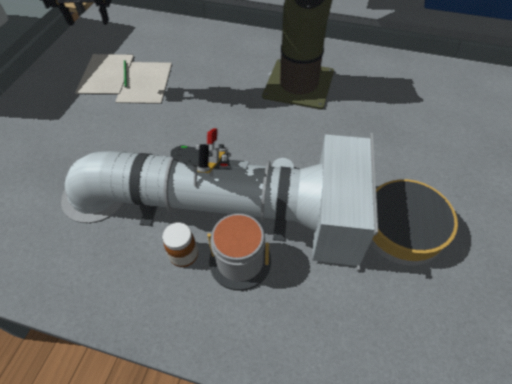

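View pics/top0.png

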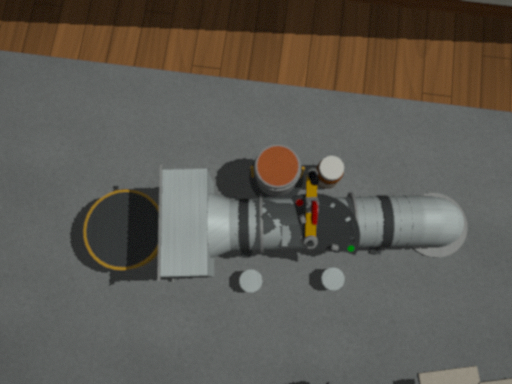

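The scene view shows the T-handle near (212,135), the knob at (204,155) and the mould and jar beyond the duct. In the top view the lever runs from the hub at (311,243) to the knob at (313,178). The T is at (314,212), the red dot at (299,203), the green dot at (351,248), and the tins are at (250,281) and (333,279).

```bash
python3 - <<'E'
from h import *
for n in ('scene','top'):
    z=np.load(n+'0.npz');p=z['p'];c=z['c'];hsv=cv2.cvtColor(c,cv2.COLOR_RGB2HSV)
    H,S,V=[hsv[...,i].astype(int) for i in range(3)]
    ms={'red':((H<5)|(H>174))&(S>170)&(V>60),'yel':(H>18)&(H<32)&(S>150),'grn':(H>45)&(H<75)&(S>150)}
    for k,m in ms.items():
        nn,l,st,ce=cv2.connectedComponentsWithStats(m.astype(np.uint8))
        for i in range(1,nn):
            if st[i,4]>=5:
                q=p[(l==i)&(z['d']>0)]
                print(n,k,st[i],ce[i].round(1),np.median(q,0).round(3),q.min(0).round(3),q.max(0).round(3))
# duct: points from top cloud with z 0.1-0.17 elongated
z=np.load('top0.npz');p=z['p'];c=z['c']
# duct bare portion right: cols 350-440 rows 190-250 ; left 215-300
for cols in ((355,378),(268,290),(396,410)):
    q=p[185:260,cols[0]:cols[1]].reshape(-1,3); q=q[(q[:,2]>.1)&(q[:,2]<.25)]
    # circle fit in x-z
    A=np.c_[2*q[:,0],2*q[:,2],np.ones(len(q))];s=np.linalg.lstsq(A,(q[:,[0,2]]**2).sum(1),rcond=None)[0]
    print(cols,q.mean(0).round(3),s[:2].round(3),np.sqrt(s[2]+s[0]**2+s[1]**2).round(4))
for nme,(u,v) in dict(tinA=(250,281),tinB=(333,279),jar=(331,164),mould=(278,166),hub=(311,243)).items():
    print(nme,np.median(p[v-3:v+4,u-3:u+4].reshape(-1,3),0).round(3))
big=cv2.resize(c[150:270,250:390],None,fx=5,fy=5,interpolation=cv2.INTER_CUBIC)
cv2.imwrite('pics/topcrop.png',big[:,:,::-1])
E
```

```text
scene red [208 129   8  14  86] [211.4 135.7] [ 0.559 -0.075  0.289] [ 0.532 -0.081  0.269] [ 0.57  -0.072  0.301]
scene red [221 164   6   1   6] [223.5 164. ] [ 0.57  -0.05   0.225] [ 0.569 -0.054  0.224] [ 0.573 -0.044  0.226]
scene yel [219 152   5   6  17] [220.5 153.8] [ 0.519 -0.075  0.194] [ 0.51  -0.081  0.188] [ 0.542 -0.069  0.209]
scene yel [207 163   9   6  34] [211.  164.9] [ 0.599 -0.063  0.25 ] [ 0.583 -0.074  0.231] [ 0.628 -0.057  0.287]
top red [296 200   7   6  33] [299.1 202.3] [ 0.571 -0.048  0.227] [ 0.566 -0.055  0.22 ] [ 0.577 -0.041  0.232]
top red [312 201   6  23 107] [314.3 211.9] [ 0.543 -0.079  0.29 ] [ 0.522 -0.087  0.275] [ 0.567 -0.072  0.304]
top yel [251 166   3  11  20] [251.6 171. ] [0.665 0.075 0.077] [0.663 0.072 0.024] [0.67  0.078 0.114]
top yel [302 167   3   4   9] [302.7 168.4] [ 0.681 -0.054  0.11 ] [ 0.679 -0.057  0.1  ] [ 0.685 -0.052  0.115]
top yel [306 177  12  20 179] [310.6 188.2] [ 0.599 -0.068  0.251] [ 0.584 -0.106 -0.002] [ 0.681 -0.057  0.318]
top yel [ 83 190  74  80 543] [115.7 234.5] [0.428 0.408 0.072] [ 0.371  0.287 -0.004] [0.583 0.513 0.079]
top yel [304 213  13  24 206] [309.2 226. ] [ 0.523 -0.077  0.197] [ 0.503 -0.097  0.173] [ 0.551 -0.065  0.273]
top grn [347 245   8   7  40] [350.4 248.1] [ 0.491 -0.185  0.156] [ 0.484 -0.193  0.145] [ 0.498 -0.176  0.164]
(355, 378) [ 0.558 -0.216  0.153] [0.56  0.126] 0.048
(268, 290) [ 0.537 -0.008  0.147] [0.542 0.085] 0.0775
(396, 410) [ 0.573 -0.304  0.149] [0.58  0.102] 0.0612
tinA [0.386 0.043 0.036]
tinB [ 0.419 -0.168  0.037]
jar [ 0.705 -0.126  0.1  ]
mould [0.674 0.009 0.129]
hub [ 0.487 -0.088  0.185]
```

View pics/topcrop.png

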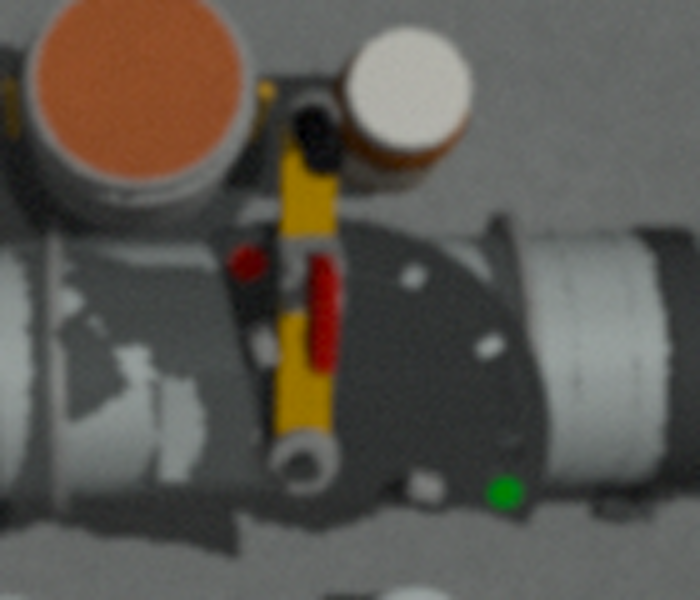

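The crop shows the lever along the slope, with the T lying along it. The plate face is visible to the right of the lever, and I will use it for a plane fit.

```bash
python3 - <<'E'
from h import *
z=np.load('top0.npz');p=z['p'];c=z['c'];hsv=cv2.cvtColor(c,cv2.COLOR_RGB2HSV).astype(int)
q=p[205:244,322:350].reshape(-1,3)
m=np.ones(len(q),bool)
for _ in range(8):
    o=np.median(q[m],0) if _==0 else q[m].mean(0); n=np.linalg.svd(q[m]-o)[2][2]; n*=np.sign(n[2])
    d=(q-o)@n; m=abs(d)<max(.004,1.5*np.std(d[m]) if _<3 else .004)
tilt=np.degrees(np.arccos(n[2]));yaw=np.degrees(np.arctan2(-n[1],-n[0]))
print('plate',m.mean(),o.round(4),n.round(3),'tilt',tilt,'yaw',yaw,np.std(d[m]))
for Y in (yaw,7.3):
    a=np.radians(Y);t=np.radians(35);Rz=R.from_euler('z',a).as_matrix()
    n=Rz@[-np.sin(t),0,np.cos(t)];u=Rz@[np.cos(t),0,np.sin(t)];y=Rz@[0,1,0]
    B=np.c_[u,y,n]
    H,S,V=hsv[...,0],hsv[...,1],hsv[...,2]
    f=lambda P:((P-o)@B)
    print('Y',Y,'plate pts h std',f(q[m])[:,2].std(),f(q[m])[:,2].mean())
    for nm in ('top','scene'):
        zz=np.load(nm+'0.npz');P=zz['p'];h2=cv2.cvtColor(zz['c'],cv2.COLOR_RGB2HSV).astype(int)
        rm=((h2[...,0]<5)|(h2[...,0]>174))&(h2[...,1]>150)&(h2[...,2]>50)&(P[...,2]>.25)
        w=f(P[rm]);print(nm,'red u,y,h pct',np.percentile(w,[2,25,50,75,98],axis=0).round(4).tolist())
        ym=(h2[...,0]>18)&(h2[...,0]<32)&(h2[...,1]>150)&(abs(P[...,0]-.56)<.08)&(abs(P[...,1]+.08)<.04)
        w=f(P[ym]);w=w[abs(w[:,2]-.008)<.008];print(nm,'yel',np.percentile(w,[2,50,98],axis=0).round(4).tolist(),'slope',np.polyfit(w[:,0],w[:,1],1))
    if nm: 
        P=p[160:200,300:325];h2=hsv[160:200,300:325]
        w=f(P[(h2[...,2]<40)]);w=w[(w[:,2]>.03)&(w[:,2]<.075)];print('knob',len(w),np.percentile(w,[5,50,95],axis=0).round(4).tolist())
        w=f(p[238:249,306:317].reshape(-1,3));print('hub',np.percentile(w,[5,50,95],axis=0).round(4).tolist())
    print('grn',f(np.array([.491,-.185,.156])),'red dot',f(np.array([.571,-.048,.227])),'o',o)
E
```

```text
plate 0.13186813186813187 [ 0.5298 -0.1322  0.2444] [ 0.016 -0.99   0.139] tilt 81.99895205329834 yaw 90.91142246267124 0.0022447766351248815
Y 90.91142246267124 plate pts h std 0.1731693431395891 1.1950317278951337e-16
top red u,y,h pct [[0.0572, -0.0371, -0.0027], [0.0649, -0.0238, 0.0028], [0.0694, -0.0142, 0.0068], [0.0738, -0.0042, 0.0106], [0.0792, 0.0058, 0.0167]]
top yel [[0.09, -0.0834, 0.0039], [0.0927, -0.0776, 0.0136], [0.0961, -0.0706, 0.0151]] slope [ 0.62421324 -0.13501894]
scene red u,y,h pct [[0.0633, -0.0407, -0.0103], [0.0685, -0.0343, -0.0006], [0.0714, -0.0293, 0.0037], [0.0744, -0.019, 0.0091], [0.0784, -0.0034, 0.0153]]Traceback (most recent call last):
  File "<stdin>", line 22, in <module>
    return _quantile_unchecked(
        a, q, axis, out, overwrite_input, method, keepdims, weights)
    return _ureduce(a,
                    func=_quantile_ureduce_func,
    ...<5 lines>...
                    overwrite_input=overwrite_input,
                    method=method)
    r = func(a, **kwargs)
    result = _quantile(arr,
                       quantiles=q,
    ...<2 lines>...
                       out=out,
                       weights=wgt)
    slices_having_nans = np.isnan(arr[-1, ...])
                                  ~~~^^^^^^^^^
IndexError: index -1 is out of bounds for axis 0 with size 0
```

```bash
cat > m.py <<'E'
from h import *
def frame(Y):
    t=np.radians(35);Rz=R.from_euler('z',np.radians(Y)).as_matrix()
    return np.c_[Rz@[np.cos(t),0,np.sin(t)],Rz@[0,1,0],Rz@[-np.sin(t),0,np.cos(t)]]
E
python3 - <<'E'
from m import *
z=np.load('top0.npz');p=z['p'];d=z['d']
q=p[205:244,322:350][d[205:244,322:350]>0]
B=frame(7.3);h=q@B[:,2];print('h pct',np.percentile(h,[5,25,50,75,95]).round(4),len(q))
m=abs(h-np.median(h))<.006
for _ in range(4):
    o=q[m].mean(0);n=np.linalg.svd(q[m]-o)[2][2];n*=np.sign(n[2]);m=abs((q-o)@n)<.004
print(m.mean(),o.round(4),'tilt',np.degrees(np.arccos(n[2])),'yaw',np.degrees(np.arctan2(-n[1],-n[0])),((q[m]-o)@n).std())
for nm in ('top','scene'):
    zz=np.load(nm+'0.npz');P=zz['p'];h2=cv2.cvtColor(zz['c'],cv2.COLOR_RGB2HSV).astype(int);ok=zz['d']>0
    f=lambda P:(P-o)@B
    rm=((h2[...,0]<5)|(h2[...,0]>174))&(h2[...,1]>150)&(h2[...,2]>50)&(P[...,2]>.25)&ok
    w=f(P[rm]);print(nm,'red',np.percentile(w,[2,25,50,75,98],axis=0).round(4).tolist(),np.polyfit(w[:,0],w[:,1],1))
    ym=(h2[...,0]>18)&(h2[...,0]<32)&(h2[...,1]>150)&ok
    w=f(P[ym]);w=w[(abs(w[:,2]-.008)<.01)&(abs(w[:,0])<.2)];
    if len(w):print(nm,'yel',len(w),np.percentile(w,[2,50,98],axis=0).round(4).tolist(),np.polyfit(w[:,0],w[:,1],1))
    w=f(P[(h2[...,2]<45)&ok]);w=w[(w[:,2]>.03)&(w[:,2]<.075)&(abs(w[:,0]-.1)<.1)&(abs(w[:,1]-.05)<.05)]
    if len(w):print(nm,'knob',len(w),np.percentile(w,[5,50,95],axis=0).round(4).tolist())
P=p[236:251,304:319][d[236:251,304:319]>0];print('hub',np.percentile(f(P),[5,50,95],axis=0).round(4).tolist())
print('grn',f(np.array([.491,-.185,.156])),'red dot',f(np.array([.571,-.048,.227])))
E
```

```text
h pct [-0.1423 -0.14   -0.1388 -0.1375 -0.1356] 1085
0.9317972350230415 [ 0.5367 -0.1392  0.1911] tilt 35.12244173029383 yaw 8.914786564791335 0.001637200847417014
top red [[0.0442, 0.0526, 0.0568], [0.0572, 0.0558, 0.0716], [0.0692, 0.0586, 0.0736], [0.0804, 0.0614, 0.0753], [0.0857, 0.064, 0.0779]] [0.0502918  0.05511804]
top yel 350 [[-0.0237, 0.047, 0.0004], [0.024, 0.0628, 0.0087], [0.1143, 0.072, 0.0124]] [0.02758886 0.06039347]
top knob 91 [[0.1281, 0.0524, 0.0335], [0.1368, 0.061, 0.0568], [0.1409, 0.0687, 0.061]]
scene red [[0.0553, 0.0557, 0.0531], [0.0684, 0.0585, 0.0591], [0.0824, 0.062, 0.065], [0.0861, 0.0632, 0.0711], [0.0881, 0.0639, 0.0744]] [-0.11940958  0.07013366]
scene yel 49 [[-0.0162, 0.0595, 0.0026], [0.0839, 0.0666, 0.008], [0.1111, 0.0714, 0.0089]] [0.02480689 0.06459977]
scene knob 134 [[0.1347, 0.0535, 0.0323], [0.1405, 0.0621, 0.0442], [0.1438, 0.0683, 0.0573]]
hub [[-0.145, 0.0289, -0.1342], [-0.0397, 0.0539, 0.0128], [-0.0254, 0.07, 0.0223]]
grn [-0.06200905 -0.03963481  0.0006012 ] red dot [0.05797555 0.08608956 0.00326208]
```

Emit:
{"name": "move_arm", "arguments": {
  "rows": [
    [0, 0, -0.02, 0.08, 0.0881],
    [0, 0, -0.02, 0.08, 0.0881],
    [0.0215, -0.023, -0.01, 0, 0.0881],
    [0.0215, -0.023, -0.01, 0, 0.0881],
    [0.0215, -0.023, -0.01, 0, 0.0881],
    [0.0215, -0.023, -0.01, 0, 0.0881],
    [0.0215, -0.023, -0.01, 0, 0.0881],
    [0.0215, -0.023, -0.01, 0, 0.0881],
    [0.0215, -0.023, -0.01, 0, 0.0881],
    [0.0215, -0.023, -0.01, 0, 0.0881]
  ],
  "newtons": 40
}}

```text
clock: 0.93
tool_pos: [0.3337, -0.3861, 0.5249]
eef_rot: [0.997, 0.075, -0.0, -0.0]
contact_force: [1.2, 0.4, 0.2]
opening: 0.999
finger_force: 0.0
```

Emit:
{"name": "move_arm", "arguments": {
  "rows": [
    [0.0215, -0.023, 0, 0, 0.0881],
    [0.0215, -0.023, 0, 0, 0.0881],
    [0.0215, -0.023, 0, 0, 0.0881],
    [0.0215, -0.023, 0, 0, 0.0881],
    [0.0215, -0.023, 0, 0, 0.0881],
    [0.0215, -0.023, 0, 0, 0.0881],
    [0.0215, -0.023, 0, 0, 0.0881],
    [0.0215, -0.023, 0, 0, 0.0881],
    [0, 0, 0, 0, 0.0881]
  ]
}}

```text
clock: 1.68
tool_pos: [0.4789, -0.1736, 0.5246]
eef_rot: [0.997, 0.08, 0.001, -0.002]
contact_force: [0.6, 0.9, -1.2]
opening: 0.997
finger_force: 0.0
```

```bash
cat >> m.py <<'E'
T0=np.array([.547,-.078,.278])
def st(target=None,Y=8.5):
    s=r.get_state();M=R.from_quat(s['eef_rot']).as_matrix()
    g=s['tool_pos']+M[:,2]*.147
    print('t',round(s['clock'],2),'grasp',g.round(4),'xang',np.degrees(np.arctan2(M[1,0],M[0,0])).round(2),'zax',M[:,2].round(3),'q',s['q'].round(3),'F',s['contact_force'].round(1),'M',s['moment'].round(2),'op',round(s['opening']*.0881,4),'ff',s['finger_force'])
    if target is not None: print('tool-axis move',(M.T@(np.array(target)-g)).round(4))
    return g,M
E
python3 -c "
from m import *
st(T0)"
```

```text
t 1.68 grasp [ 0.4793 -0.1729  0.3776] xang 9.2 zax [ 0.002  0.005 -1.   ] q [ 0.419  0.399 -0.24   1.731  0.103  1.023 -1.266] F [ 0.6  0.9 -1.2] M [ 0.06 -0.06  0.06] op 0.0879 ff 0.0
tool-axis move [ 0.0817 -0.0825  0.1002]
```

Emit:
{"name": "move_arm", "arguments": {
  "rows": [
    [0.02, -0.02, 0, 0, 0.0881],
    [0.02, -0.02, 0, 0, 0.0881],
    [0.02, -0.02, 0, 0, 0.0881],
    [0.02, -0.02, 0.01, 0.01, 0.0881],
    [0, 0, 0.01, 0, 0.0881],
    [0, 0, 0, 0, 0.0881],
    [0, 0, 0, 0, 0.0881]
  ]
}}

```text
clock: 2.27
tool_pos: [0.5425, -0.0897, 0.504]
eef_rot: [0.998, 0.07, -0.001, 0.0]
contact_force: [-0.4, -1.0, 0.3]
opening: 0.998
finger_force: 0.0
```

```bash
python3 -c "
from m import *
st(T0)
s=snap('scene');c=cv2.resize(s['color'][40:200,140:340],None,fx=4,fy=4,interpolation=cv2.INTER_CUBIC);cv2.imwrite('pics/s1.png',c[:,:,::-1])"
```

```text
t 2.27 grasp [ 0.5421 -0.0898  0.357 ] xang 7.98 zax [-0.003 -0.001 -1.   ] q [ 0.227  0.48  -0.235  1.653  0.127  1.025 -1.481] F [-0.4 -1.   0.3] M [-0.05  0.   -0.05] op 0.0879 ff 0.0
tool-axis move [ 0.0067 -0.011   0.079 ]
```

View pics/s1.png

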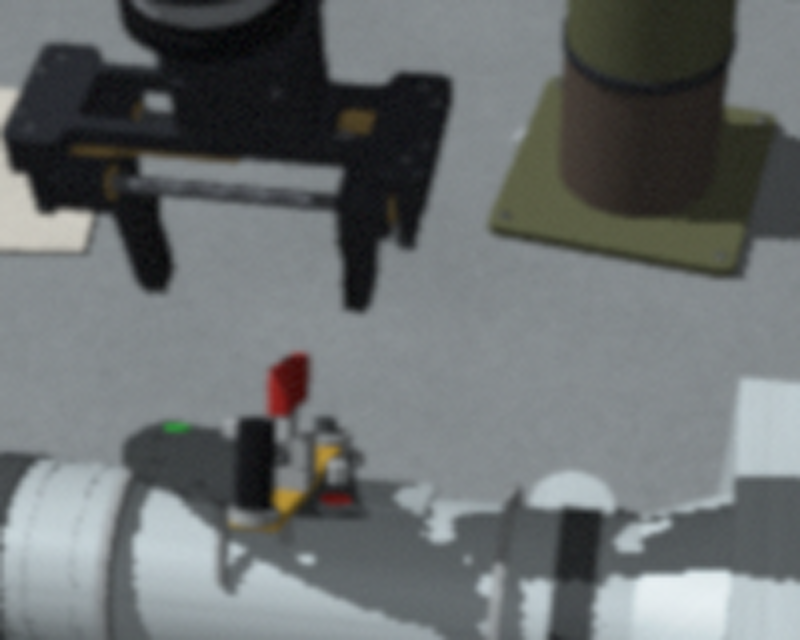

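The open jaws hang above and to the left of the T (crop pixels (290,385)). The T stands free above its housing, and the knob is at (255,460) with clearance.

Emit:
{"name": "move_arm", "arguments": {
  "rows": [
    [0.0065, -0.011, 0, 0, 0.0881],
    [0, 0, 0.02, 0, 0.06],
    [0, 0, 0.02, 0, 0.06],
    [0, 0, 0.015, 0, 0.06],
    [0, 0, 0.01, 0, 0.06],
    [0, 0, 0.005, 0, 0.06],
    [0, 0, 0.003, 0, 0.06],
    [0, 0, 0, 0, 0.06],
    [0, 0, 0, 0, 0.06]
  ]
}}

```text
clock: 3.07
tool_pos: [0.5481, -0.0772, 0.4325]
eef_rot: [0.998, 0.07, 0.001, 0.0]
contact_force: [-0.1, -0.5, -0.3]
opening: 0.679
finger_force: 0.0
```

```bash
python3 -c "
from m import *
st(T0)
a=[]
for n in ('scene','top'):
  s=snap(n);c=s['color'];c=c[70:190,150:270] if n=='scene' else c[150:270,250:370]
  a.append(cv2.resize(c,(400,400),interpolation=cv2.INTER_CUBIC))
cv2.imwrite('pics/s2.png',np.hstack(a)[:,:,::-1])"
```

```text
t 3.07 grasp [ 0.5484 -0.0772  0.2855] xang 8.0 zax [ 0.002 -0.    -1.   ] q [ 0.195  0.562 -0.225  1.75   0.159  0.847 -1.533] F [-0.1 -0.5 -0.3] M [ 0.05  0.03 -0.05] op 0.0598 ff 0.0
tool-axis move [-0.0015  0.0006  0.0075]
```

View pics/s2.png

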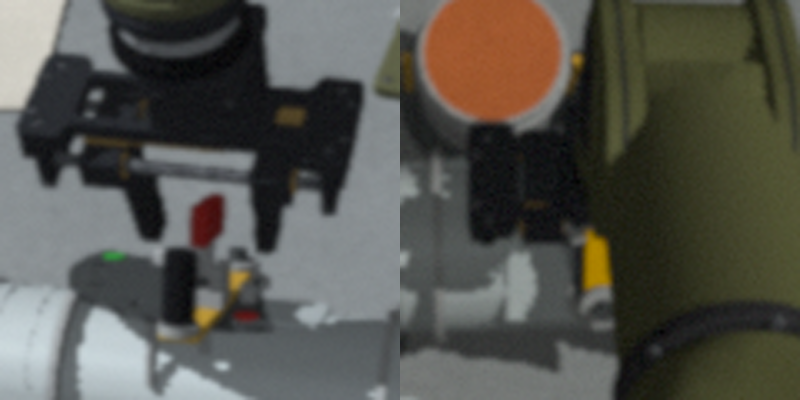

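The T is between the fingers, slightly nearer the right one. I'm closing.

Emit:
{"name": "move_arm", "arguments": {
  "rows": [
    [-0.001, 0, 0.002, 0, 0.03],
    [0, 0, 0, 0, 0.0],
    [0, 0, 0, 0, 0.0],
    [0, 0, 0, 0, 0.0],
    [0, 0, 0, 0, 0.0],
    [0, 0, 0, 0, 0.0],
    [0, 0, 0, 0, 0.0],
    [0, 0, 0, 0, 0.0]
  ],
  "newtons": 40
}}

```text
clock: 3.83
tool_pos: [0.5469, -0.0779, 0.4298]
eef_rot: [0.998, 0.07, 0.0, 0.001]
contact_force: [0.6, -1.0, 1.0]
opening: 0.132
finger_force: 40.0
```

```bash
python3 -c "
from m import *
st(T0)"
```

```text
t 3.83 grasp [ 0.547  -0.078   0.2828] xang 7.99 zax [ 0.    -0.001 -1.   ] q [ 0.195  0.563 -0.223  1.756  0.161  0.84  -1.534] F [ 0.6 -1.   1. ] M [-0.1  -0.02  0.1 ] op 0.0116 ff 40.00002563931048
tool-axis move [-0.     -0.0001  0.0048]
```

Emit:
{"name": "move_arm", "arguments": {
  "rows": [
    [-0.002, 0, -0.0028, 0, 0],
    [-0.002, 0, -0.0028, 0, 0],
    [-0.002, 0, -0.0028, 0, 0],
    [-0.002, 0, -0.0028, 0, 0],
    [-0.0015, 0, -0.0022, 0, 0],
    [0, 0, 0, 0, 0],
    [0, 0, 0, 0, 0]
  ]
}}

```text
clock: 4.42
tool_pos: [0.538, -0.0791, 0.4425]
eef_rot: [0.998, 0.07, 0.001, 0.0]
contact_force: [6.5, -2.7, -11.3]
opening: 0.132
finger_force: 40.0
```

```bash
python3 -c "
from m import *
st(T0)"
```

```text
t 4.42 grasp [ 0.5382 -0.0792  0.2955] xang 7.99 zax [ 0.002 -0.    -1.   ] q [ 0.203  0.536 -0.228  1.765  0.154  0.856 -1.526] F [  6.5  -2.7 -11.3] M [-0.47 -1.3   0.01] op 0.0116 ff 39.997218484058976
tool-axis move [0.0088 0.     0.0176]
```

Emit:
{"name": "move_arm", "arguments": {
  "rows": [
    [-0.0005, 0, -0.0007, -0.05, 0],
    [0, 0, 0, -0.1, 0],
    [0, 0, 0, -0.1, 0],
    [0, 0, 0, -0.1, 0],
    [0, 0, 0, -0.1, 0],
    [0, 0, 0, 0, 0]
  ]
}}

```text
clock: 4.92
tool_pos: [0.5378, -0.08, 0.4433]
eef_rot: [0.957, 0.291, 0.001, 0.001]
contact_force: [6.5, -2.1, -11.6]
opening: 0.161
finger_force: 42.5
```

```bash
python3 -c "
from m import *
st(T0)"
```

```text
t 4.92 grasp [ 0.5382 -0.0801  0.2963] xang 33.89 zax [ 0.003 -0.001 -1.   ] q [ 0.286  0.546 -0.36   1.76   0.242  0.876 -1.16 ] F [  6.5  -2.1 -11.6] M [-1.19 -1.68 -0.66] op 0.0142 ff 42.460658601194154
tool-axis move [0.0084 0.0032 0.0183]
```

Emit:
{"name": "move_arm", "arguments": {
  "rows": [
    [0, 0, 0, -0.1, 0],
    [0, 0, 0, -0.1, 0],
    [0, 0, 0, -0.1, 0],
    [0, 0, 0, -0.1, 0],
    [0, 0, 0, 0, 0]
  ]
}}

```text
clock: 5.33
tool_pos: [0.5379, -0.0796, 0.4434]
eef_rot: [0.88, 0.476, 0.002, 0.001]
contact_force: [5.8, -1.4, -11.1]
opening: 0.204
finger_force: 42.3
```

```bash
python3 -c "
from m import *
st(T0)
a=[]
for n in ('scene','top'):
  s=snap(n);c=s['color'];c=c[70:190,150:270] if n=='scene' else c[150:270,250:370]
  a.append(cv2.resize(c,(400,400),interpolation=cv2.INTER_CUBIC))
cv2.imwrite('pics/s3.png',np.hstack(a)[:,:,::-1])"
```

```text
t 5.33 grasp [ 0.5385 -0.0796  0.2964] xang 56.83 zax [ 0.003 -0.    -1.   ] q [ 0.355  0.561 -0.476  1.756  0.317  0.898 -0.836] F [  5.8  -1.4 -11.1] M [-0.97 -1.99 -0.51] op 0.018 ff 42.30596117064351
tool-axis move [0.006  0.0062 0.0184]
```

View pics/s3.png

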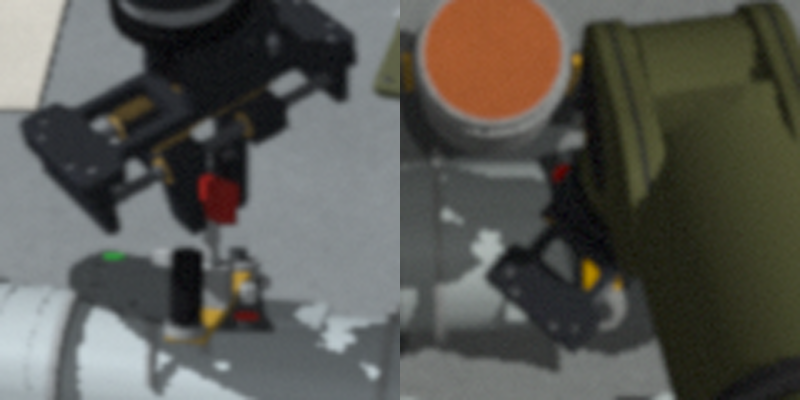

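The T is out and turning with the jaws, and the lever is still at the red dot. I'm continuing the turn.

Emit:
{"name": "move_arm", "arguments": {
  "rows": [
    [0, 0, 0, -0.1, 0],
    [0, 0, 0, -0.1, 0],
    [0, 0, 0, -0.1, 0],
    [0, 0, 0, -0.1, 0],
    [0, 0, 0, -0.1, 0],
    [0, 0, 0, -0.1, 0],
    [0, 0, 0, -0.1, 0],
    [0, 0, 0, -0.04, 0],
    [0, 0, 0, 0, 0]
  ]
}}

```text
clock: 6.18
tool_pos: [0.5383, -0.0789, 0.4437]
eef_rot: [0.648, 0.761, 0.002, 0.001]
contact_force: [5.9, 0.4, -10.7]
opening: 0.24
finger_force: 41.8
```

```bash
python3 -c "
from m import *
st(T0)
a=[]
for n in ('scene','top'):
  s=snap(n);c=s['color'];c=c[70:190,150:270] if n=='scene' else c[150:270,250:370]
  a.append(cv2.resize(c,(400,400),interpolation=cv2.INTER_CUBIC))
cv2.imwrite('pics/s4.png',np.hstack(a)[:,:,::-1])"
```

```text
t 6.18 grasp [ 0.539  -0.0786  0.2967] xang 99.18 zax [ 0.005  0.002 -1.   ] q [ 0.475  0.6   -0.687  1.75   0.454  0.952 -0.234] F [  5.9   0.4 -10.7] M [-0.15 -2.21 -0.22] op 0.0211 ff 41.84762706980109
tool-axis move [-0.0007  0.0079  0.0188]
```

View pics/s4.png

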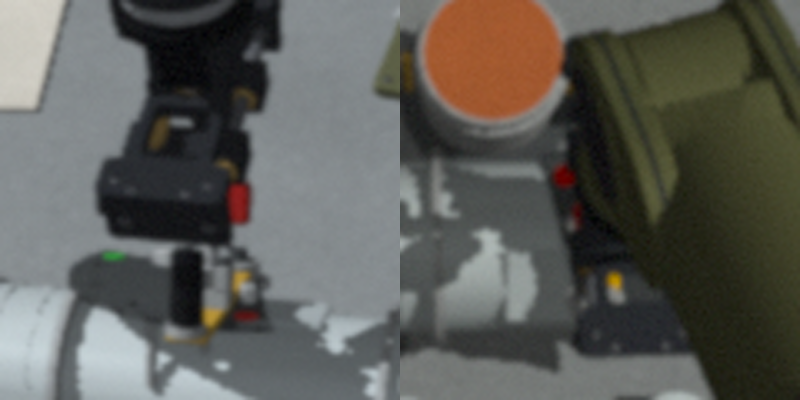

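The T now lies across the lever, square to it. I'm letting it down into the notch and opening.

Emit:
{"name": "move_arm", "arguments": {
  "rows": [
    [0, 0.002, 0.0028, 0, 0],
    [0, 0.002, 0.0028, 0, 0],
    [0, 0, 0, 0, 0],
    [0, 0, 0, 0, 0.03],
    [0, 0, 0, 0, 0.042],
    [0, 0, 0, 0, 0.042],
    [0, 0, 0, 0, 0.042],
    [0, 0, 0, 0, 0.042]
  ]
}}

```text
clock: 6.95
tool_pos: [0.5409, -0.078, 0.438]
eef_rot: [0.649, 0.761, -0.0, -0.0]
contact_force: [-0.8, -0.9, 0.3]
opening: 0.478
finger_force: 0.0
```

```bash
python3 -c "
from m import *
st(T0)"
```

```text
t 6.95 grasp [ 0.5408 -0.078   0.291 ] xang 99.11 zax [-0.  0. -1.] q [ 0.467  0.61  -0.681  1.748  0.46   0.949 -0.241] F [-0.8 -0.9  0.3] M [-0.02 -0.11  0.01] op 0.0421 ff 0.0
tool-axis move [-0.001   0.0061  0.013 ]
```

Emit:
{"name": "move_arm", "arguments": {
  "rows": [
    [0, 0, -0.01, 0, 0.042],
    [0, 0, -0.02, 0, 0.042],
    [0, 0, -0.03, 0, 0.042],
    [-0.02, 0, -0.03, 0.1, 0.042],
    [-0.04, 0, 0, 0.1, 0.042],
    [-0.04, 0, 0, 0.1, 0.042],
    [-0.04, 0, 0, 0.1, 0.042],
    [-0.02, 0, 0, 0.1, 0.042],
    [0, 0, 0, 0, 0.042]
  ]
}}

```text
clock: 7.7
tool_pos: [0.5328, -0.2432, 0.5282]
eef_rot: [0.821, 0.571, -0.002, 0.001]
contact_force: [0.3, -1.0, -0.1]
opening: 0.478
finger_force: 0.0
```

```bash
python3 -c "
from m import *
st(T0)
a=[]
for n in ('scene','top'):
  s=snap(n);np.savez(n+'1.npz',p=cloud(s),c=s['color'],d=s['depth']);c=s['color'];c=c[70:190,150:270] if n=='scene' else c[150:270,250:370]
  a.append(cv2.resize(c,(400,400),interpolation=cv2.INTER_CUBIC))
cv2.imwrite('pics/s5.png',np.hstack(a)[:,:,::-1])"
```

```text
t 7.7 grasp [ 0.5325 -0.2437  0.3812] xang 69.67 zax [-0.001 -0.004 -1.   ] q [ 0.675  0.552 -0.569  1.499  0.315  1.183 -0.301] F [ 0.3 -1.  -0.1] M [-0.05 -0.12 -0.03] op 0.0421 ff 0.0
tool-axis move [ 0.1609 -0.044   0.1025]
```

View pics/s5.png

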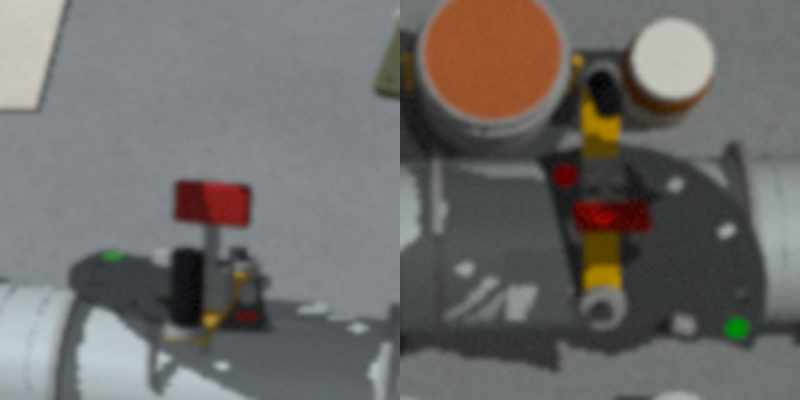

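The T is parked across the lever, raised on its stem, and the lever is still at the red dot. Next I'm spinning the hand for the knob and measuring the knob.

Emit:
{"name": "move_arm", "arguments": {
  "rows": [
    [0, 0, 0, 0.118, 0.06],
    [0, 0, 0, 0.118, 0.06],
    [0, 0, 0, 0.118, 0.06],
    [0, 0, 0, 0.118, 0.06],
    [0, 0, 0, 0.118, 0.06],
    [0, 0, 0, 0.118, 0.06],
    [0, 0, 0, 0.118, 0.06],
    [0, 0, 0, 0.118, 0.06],
    [0, 0, 0, 0.118, 0.06],
    [0, 0, 0, 0, 0.06]
  ]
}}

```text
clock: 8.63
tool_pos: [0.5351, -0.2341, 0.5287]
eef_rot: [0.996, 0.085, 0.0, -0.001]
contact_force: [1.2, -0.3, -0.6]
opening: 0.682
finger_force: 0.0
```

```bash
cat >> m.py <<'E'
B=frame(8.5);HUB=T0-.1*B[:,0]-.061*B[:,2]
def knob(l,h): return HUB+.17*(np.cos(l)*B[:,0]-np.sin(l)*B[:,1])+h*B[:,2]
def tee(l,h): return HUB+.1*(np.cos(l)*B[:,0]-np.sin(l)*B[:,1])+h*B[:,2]
E
python3 - <<'E'
from m import *
print('hub',HUB.round(4))
for n in ('top','scene'):
    z=np.load(n+'1.npz');P=z['p'];h2=cv2.cvtColor(z['c'],cv2.COLOR_RGB2HSV).astype(int);ok=z['d']>0
    f=lambda P:(P-HUB)@B
    rm=((h2[...,0]<5)|(h2[...,0]>174))&(h2[...,1]>150)&(h2[...,2]>50)&(P[...,2]>.25)&(P[...,2]<.34)&ok
    print(n,'T',np.percentile(f(P[rm]),[2,50,98],axis=0).round(4).tolist())
    w=f(P[(h2[...,2]<45)&ok]);w=w[(w[:,2]>.03)&(w[:,2]<.075)&(abs(w[:,0]-.17)<.03)&(abs(w[:,1])<.03)]
    print(n,'knob',len(w),np.percentile(w,[3,50,97],axis=0).round(4).tolist())
t=knob(0,.05)+[0,0,.01];print(t);st(t)
E
```

```text
hub [ 0.5006 -0.0849  0.1707]
top T [[0.0946, -0.0195, 0.064], [0.1013, 0.0017, 0.082], [0.1039, 0.025, 0.0881]]
top knob 86 [[0.1632, -0.004, 0.0321], [0.1724, 0.0045, 0.0562], [0.1764, 0.013, 0.0607]]
scene T [[0.1012, -0.0174, 0.0627], [0.1037, 0.0025, 0.0736], [0.1066, 0.023, 0.0843]]
scene knob 137 [[0.1685, -0.0017, 0.0311], [0.1764, 0.0064, 0.0441], [0.1789, 0.0124, 0.0578]]
[ 0.60995084 -0.06859193  0.31913968]
t 8.63 grasp [ 0.5352 -0.2339  0.3817] xang 9.76 zax [ 0.001  0.001 -1.   ] q [ 0.506  0.516 -0.293  1.511  0.156  1.138 -1.217] F [ 1.2 -0.3 -0.6] M [0.06 0.02 0.01] op 0.0601 ff 0.0
tool-axis move [ 0.1016 -0.1502  0.0628]
```

Emit:
{"name": "move_arm", "arguments": {
  "rows": [
    [0.017, -0.0255, 0, 0, 0.06],
    [0.017, -0.0255, 0, 0, 0.06],
    [0.017, -0.0255, 0, 0, 0.06],
    [0.017, -0.0255, 0, 0, 0.06],
    [0.017, -0.0255, 0, 0, 0.06],
    [0.017, -0.0255, 0, 0, 0.06],
    [0, 0, 0.02, 0, 0.06],
    [0, 0, 0.02, 0, 0.06],
    [0, 0, 0, 0, 0.06],
    [0, 0, 0, 0, 0.06]
  ]
}}

```text
clock: 9.47
tool_pos: [0.6092, -0.0677, 0.4878]
eef_rot: [0.996, 0.086, -0.001, -0.001]
contact_force: [0.2, -0.5, 0.1]
opening: 0.681
finger_force: 0.0
```

```bash
python3 - <<'E'
from m import *
t=knob(0,.05)+[0,0,.01]+.003*B[:,1];st(t)
s=snap('scene');c=s['color'][70:190,150:310];c=cv2.resize(c,(640,480),interpolation=cv2.INTER_CUBIC);cv2.imwrite('pics/s6.png',c[:,:,::-1])
E
```

```text
t 9.47 grasp [ 0.6088 -0.0676  0.3408] xang 9.88 zax [-0.002  0.001 -1.   ] q [ 0.199  0.596 -0.293  1.488  0.183  1.087 -1.53 ] F [ 0.2 -0.5  0.1] M [ 0.    0.02 -0.02] op 0.06 ff 0.0
tool-axis move [ 0.001  -0.0018  0.0216]
```

View pics/s6.png

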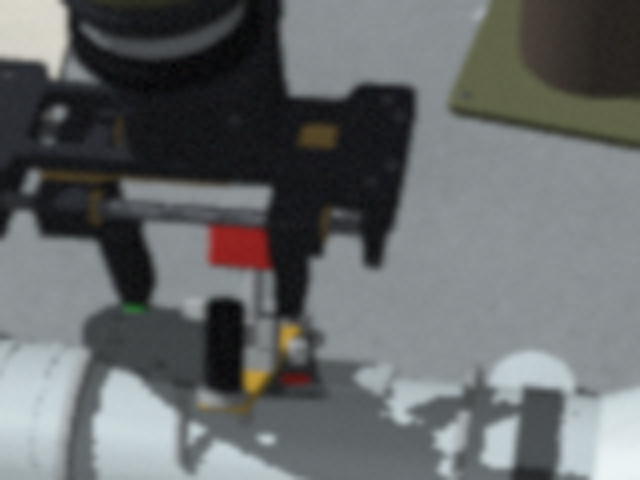

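The knob (crop (225,345)) is centred between the jaws, and the parked T (240,245) stands clear behind it. I'm lowering and closing gently.

Emit:
{"name": "move_arm", "arguments": {
  "rows": [
    [0.001, -0.001, 0.012, 0, 0.06],
    [0, 0, 0.009, 0, 0.06],
    [0, 0, 0, 0, 0.03],
    [0, 0, 0, 0, 0.0],
    [0, 0, 0, 0, 0.0],
    [0, 0, 0, 0, 0.0],
    [0, 0, 0, 0, 0.0],
    [0, 0, 0, 0, 0.0]
  ],
  "newtons": 18
}}

```text
clock: 10.18
tool_pos: [0.6103, -0.0674, 0.4677]
eef_rot: [0.996, 0.084, 0.0, -0.0]
contact_force: [-0.8, 2.3, 0.6]
opening: 0.251
finger_force: 1.0
```

```bash
python3 - <<'E'
from m import *
g,M=st(knob(0,.05)+[0,0,.01])
print('in duct frame rel hub',((g-HUB)@B).round(4))
B9=frame(9.2);H9=T0-.1*B9[:,0]-.061*B9[:,2];off=g-H9-.17*B9[:,0]
prev=g
for l in range(5,95,5):
    a=np.radians(l);t=H9+off+.17*(np.cos(a)*B9[:,0]-np.sin(a)*B9[:,1]);print(l,(M.T@(t-prev)).round(4),end=' ');prev=t
E
```

```text
t 10.18 grasp [ 0.6104 -0.0672  0.3207] xang 9.62 zax [ 0.001  0.001 -1.   ] q [ 0.196  0.614 -0.288  1.517  0.191  1.037 -1.542] F [-0.8  2.3  0.6] M [ 0.47  0.11 -0.02] op 0.0221 ff 1.027861163020134
tool-axis move [-0.0007  0.0013  0.0016]
in duct frame rel hub [0.1772 0.0013 0.0591]
5 [-0.0006  0.0148  0.0004] 10 [-0.0017  0.0147  0.0011] 15 [-0.0027  0.0145  0.0018] 20 [-0.0038  0.0141  0.0025] 25 [-0.0048  0.0137  0.0032] 30 [-0.0057  0.0131  0.0039] 35 [-0.0066  0.0125  0.0046] 40 [-0.0075  0.0117  0.0052] 45 [-0.0083  0.0109  0.0057] 50 [-0.009   0.01    0.0063] 55 [-0.0097  0.009   0.0067] 60 [-0.0103  0.0079  0.0072] 65 [-0.0108  0.0068  0.0075] 70 [-0.0113  0.0056  0.0078] 75 [-0.0116  0.0044  0.0081] 80 [-0.0119  0.0031  0.0083] 85 [-0.0121  0.0019  0.0084] 90 [-0.0121  0.0006  0.0085]
```

Emit:
{"name": "move_arm", "arguments": {
  "rows": [
    [0, 0, 0, 0, 0],
    [0, 0, 0, 0, 0],
    [0, 0, 0, 0, 0]
  ]
}}

```text
clock: 10.43
tool_pos: [0.6104, -0.0671, 0.4677]
eef_rot: [0.996, 0.084, 0.0, -0.0]
contact_force: [-1.0, 2.0, 2.6]
opening: 0.218
finger_force: 18.0
```

Emit:
{"name": "move_arm", "arguments": {
  "rows": [
    [-0.0001, 0.0074, 0.0001, 0, 0],
    [-0.0005, 0.0074, 0.0003, 0, 0],
    [-0.0017, 0.0147, 0.0011, 0, 0],
    [-0.0027, 0.0145, 0.0018, 0, 0],
    [-0.0038, 0.0141, 0.0025, 0, 0],
    [0, 0, 0, 0, 0]
  ]
}}

```text
clock: 10.93
tool_pos: [0.6107, -0.1324, 0.4604]
eef_rot: [0.997, 0.08, -0.0, 0.002]
contact_force: [1.0, -3.2, 1.0]
opening: 0.218
finger_force: 18.0
```

```bash
python3 - <<'E'
from m import *
g,M=st()
print('in duct frame rel hub',((g-HUB)@frame(9.2)).round(4))
E
```

```text
t 10.93 grasp [ 0.6107 -0.133   0.3134] xang 9.22 zax [-0.001 -0.005 -1.   ] q [ 0.293  0.637 -0.282  1.492  0.199  1.04  -1.447] F [ 1.  -3.2  1. ] M [-0.35 -0.16 -0.03] op 0.0192 ff 17.99874186515808
in duct frame rel hub [ 0.1646 -0.0651  0.059 ]
```

Emit:
{"name": "move_arm", "arguments": {
  "rows": [
    [0, 0, 0, 0, 0],
    [0, 0, 0, 0, 0]
  ]
}}

```text
clock: 11.1
tool_pos: [0.6112, -0.1287, 0.4613]
eef_rot: [0.997, 0.083, 0.0, 0.002]
contact_force: [1.1, -2.8, 1.2]
opening: 0.218
finger_force: 18.0
```

```bash
python3 - <<'E'
from m import *
g,M=st()
print('in duct frame rel hub',((g-HUB)@frame(9.2)).round(4))
E
```

```text
t 11.1 grasp [ 0.6112 -0.1292  0.3143] xang 9.51 zax [ 0.    -0.003 -1.   ] q [ 0.289  0.636 -0.285  1.493  0.199  1.041 -1.448] F [ 1.1 -2.8  1.2] M [-0.75 -0.15  0.1 ] op 0.0192 ff 18.003755807876587
in duct frame rel hub [ 0.166  -0.0614  0.059 ]
```

Emit:
{"name": "move_arm", "arguments": {
  "rows": [
    [-0.0024, 0.0068, 0.0016, 0, 0],
    [-0.0024, 0.0068, 0.0016, 0, 0],
    [-0.0029, 0.0066, 0.0019, 0, 0],
    [-0.0029, 0.0066, 0.0019, 0, 0],
    [-0.0033, 0.0062, 0.0023, 0, 0],
    [-0.0033, 0.0062, 0.0023, 0, 0],
    [-0.0037, 0.0059, 0.0026, 0, 0],
    [-0.0037, 0.0059, 0.0026, 0, 0],
    [-0.0041, 0.0055, 0.0029, 0, 0],
    [-0.0041, 0.0055, 0.0029, 0, 0]
  ]
}}

```text
clock: 11.93
tool_pos: [0.5886, -0.1935, 0.4383]
eef_rot: [0.996, 0.084, -0.001, -0.0]
contact_force: [-4.3, 2.9, 4.5]
opening: 0.22
finger_force: 18.0
```

Emit:
{"name": "move_arm", "arguments": {
  "rows": [
    [-0.0045, 0.005, 0.0031, 0, 0],
    [-0.0045, 0.005, 0.0031, 0, 0],
    [-0.0048, 0.0045, 0.0034, 0, 0],
    [-0.0048, 0.0045, 0.0034, 0, 0],
    [-0.0052, 0.004, 0.0036, 0, 0],
    [-0.0052, 0.004, 0.0036, 0, 0],
    [0, 0, 0, 0, 0],
    [0, 0, 0, 0, 0],
    [0, 0, 0, 0, 0]
  ]
}}

```text
clock: 12.68
tool_pos: [0.5644, -0.2253, 0.4178]
eef_rot: [0.997, 0.084, -0.001, 0.0]
contact_force: [-5.0, -0.0, 0.0]
opening: 0.223
finger_force: 18.0
```

```bash
python3 - <<'E'
from m import *
g,M=st()
B9=frame(9.2);w=(g-HUB)@B9
print('in duct frame rel hub',w.round(4))
g0=np.array([.6104,-.0672,.3207])
w0=(g0-HUB)@B9;e=w0-[.17,0,w0[2]]
print('off',e,'angle',np.degrees(np.arctan2(-(w-e)[1],(w-e)[0])),'rad',np.hypot(*(w-e)[:2]))
for l in (60,65,70,75,80,85,90,92):
    a=np.radians(l);t=HUB+B9@(np.array([.17*np.cos(a),-.17*np.sin(a),w0[2]])+[e[0],e[1],0]);print(l,(M.T@(t-g)).round(4))
E
```

```text
t 12.68 grasp [ 0.564  -0.2255  0.2708] xang 9.59 zax [-0.003 -0.001 -1.   ] q [ 0.465  0.658 -0.285  1.601  0.22   0.917 -1.302] F [-5. -0.  0.] M [ 0.22  0.95 -0.02] op 0.0196 ff 17.970297038555145
in duct frame rel hub [ 0.0903 -0.1489  0.059 ]
off [ 7.16945995e-03 -4.87033459e-05  0.00000000e+00] angle 60.80601426360391 rad 0.17049275067368427
60 [ 0.0015 -0.0016 -0.0011]
65 [-0.0093  0.0052  0.0065]
70 [-0.0206  0.0108  0.0144]
75 [-0.0322  0.0151  0.0225]
80 [-0.044   0.0183  0.0308]
85 [-0.056   0.0201  0.0393]
90 [-0.0682  0.0207  0.0479]
92 [-0.073   0.0205  0.0513]
```

Emit:
{"name": "move_arm", "arguments": {
  "rows": [
    [-0.0047, 0.0026, 0.0033, 0, 0],
    [-0.0047, 0.0026, 0.0033, 0, 0],
    [-0.0056, 0.0028, 0.004, 0, 0],
    [-0.0056, 0.0028, 0.004, 0, 0],
    [-0.0058, 0.0022, 0.004, 0, 0],
    [-0.0058, 0.0022, 0.004, 0, 0],
    [-0.0059, 0.0016, 0.0042, 0, 0],
    [-0.0059, 0.0016, 0.0042, 0, 0],
    [-0.006, 0.0009, 0.0042, 0, 0],
    [-0.006, 0.0009, 0.0042, 0, 0]
  ]
}}

```text
clock: 13.52
tool_pos: [0.5141, -0.2543, 0.3804]
eef_rot: [0.996, 0.084, 0.002, 0.001]
contact_force: [-2.0, 1.3, 7.1]
opening: 0.224
finger_force: 18.0
```

Emit:
{"name": "move_arm", "arguments": {
  "rows": [
    [-0.006, 0.0003, 0.0042, 0, 0],
    [-0.006, 0.0003, 0.0042, 0, 0],
    [0, 0, 0, 0, 0],
    [0, 0, 0, 0, 0],
    [0, 0, 0, 0, 0]
  ]
}}

```text
clock: 13.93
tool_pos: [0.5017, -0.2577, 0.3711]
eef_rot: [0.997, 0.083, 0.0, 0.001]
contact_force: [-3.3, -2.9, 2.4]
opening: 0.223
finger_force: 18.0
```

```bash
cat > k.py <<'E'
from m import *
g,M=st()
B9=frame(9.2);w=(g-HUB)@B9;e=np.array([.0072,0,0])
print('in duct frame rel hub',w.round(4),'angle',np.degrees(np.arctan2(-(w-e)[1],(w-e)[0])),'rad',np.hypot(*(w-e)[:2]))
E
python3 k.py
```

```text
t 13.93 grasp [ 0.5018 -0.258   0.2241] xang 9.56 zax [ 0.001 -0.002 -1.   ] q [ 0.557  0.659 -0.276  1.787  0.256  0.73  -1.259] F [-3.3 -2.9  2.4] M [-0.62  0.71 -0.19] op 0.0197 ff 17.98343115253374
in duct frame rel hub [ 0.0089 -0.171   0.059 ] angle 89.41733630936588 rad 0.17105121689783737
```

Emit:
{"name": "move_arm", "arguments": {
  "rows": [
    [-0.0012, 0, 0.0009, 0, 0],
    [-0.0012, 0, 0.0009, 0, 0],
    [-0.0012, 0, 0.0009, 0, 0],
    [0, 0, 0, 0, 0],
    [0, 0, 0, 0, 0]
  ]
}}

```text
clock: 14.35
tool_pos: [0.4988, -0.2581, 0.3692]
eef_rot: [0.997, 0.083, 0.001, 0.002]
contact_force: [-2.7, -4.2, 7.3]
opening: 0.218
finger_force: 18.0
```

Emit:
{"name": "move_arm", "arguments": {
  "rows": [
    [-0.0012, 0, 0.0009, 0, 0],
    [-0.0012, 0, 0.0009, 0, 0],
    [0, 0, 0, 0, 0],
    [0, 0, 0, 0, 0]
  ]
}}

```text
clock: 14.68
tool_pos: [0.4964, -0.2585, 0.3675]
eef_rot: [0.997, 0.083, 0.001, 0.002]
contact_force: [-2.6, -2.7, 7.5]
opening: 0.22
finger_force: 18.0
```

```bash
python3 k.py
```

```text
t 14.68 grasp [ 0.4968 -0.259   0.2205] xang 9.57 zax [ 0.003 -0.003 -1.   ] q [ 0.562  0.658 -0.274  1.804  0.259  0.71  -1.259] F [-2.6 -2.7  7.5] M [-0.61  0.66 -0.22] op 0.0194 ff 18.006995860487223
in duct frame rel hub [ 0.0027 -0.1712  0.0589] angle 91.50624851048487 rad 0.17124674878393328
```

Emit:
{"name": "move_arm", "arguments": {
  "rows": [
    [-0.0012, 0, 0.0009, 0, 0],
    [-0.0012, 0, 0.0009, 0, 0],
    [0, 0, 0, 0, 0],
    [0, 0, 0, 0, 0]
  ]
}}

```text
clock: 15.02
tool_pos: [0.4939, -0.259, 0.3657]
eef_rot: [0.997, 0.083, 0.001, 0.002]
contact_force: [-3.8, -3.5, 7.5]
opening: 0.216
finger_force: 18.0
```

```bash
python3 k.py
```

```text
t 15.02 grasp [ 0.4943 -0.2594  0.2187] xang 9.57 zax [ 0.003 -0.003 -1.   ] q [ 0.564  0.658 -0.273  1.812  0.261  0.703 -1.259] F [-3.8 -3.5  7.5] M [-0.59  0.74 -0.18] op 0.019 ff 18.008657628670335
in duct frame rel hub [-0.0004 -0.1712  0.0589] angle 92.54177726921891 rad 0.17137151692243427
```

Emit:
{"name": "move_arm", "arguments": {
  "rows": [
    [0, 0, 0, 0, 0.05],
    [0, 0, 0, 0, 0.05],
    [0, 0, 0, 0, 0.05],
    [0, 0, 0, 0, 0.05],
    [0, 0, -0.015, 0, 0.05],
    [0, 0, -0.03, 0, 0.05],
    [0, 0.02, -0.035, 0, 0.05],
    [0, 0.035, -0.03, 0, 0.05],
    [0, 0.035, -0.02, 0, 0.05],
    [0, 0.035, 0, 0, 0.05]
  ]
}}

```text
clock: 15.85
tool_pos: [0.515, -0.3787, 0.4971]
eef_rot: [0.996, 0.085, 0.004, 0.003]
contact_force: [1.2, 0.8, -0.3]
opening: 0.568
finger_force: 0.0
```

Emit:
{"name": "move_arm", "arguments": {
  "rows": [
    [0, 0.02, 0, -0.1, 0.05],
    [0, 0, 0, -0.118, 0.05],
    [0, 0, 0, -0.118, 0.05],
    [0, 0, 0, -0.118, 0.05],
    [0, 0, 0, -0.118, 0.05],
    [0, 0, 0, -0.118, 0.05],
    [0, 0, 0, -0.118, 0.05],
    [0, 0, 0, -0.118, 0.05],
    [0, 0, 0, -0.118, 0.05],
    [0, 0, 0, -0.118, 0.05]
  ]
}}

```text
clock: 16.68
tool_pos: [0.5173, -0.3972, 0.4913]
eef_rot: [0.785, 0.62, 0.0, -0.0]
contact_force: [-0.3, -0.1, -0.4]
opening: 0.569
finger_force: 0.0
```

Emit:
{"name": "move_arm", "arguments": {
  "rows": [
    [0, 0, 0, -0.118, 0.05],
    [0, 0, 0, -0.118, 0.05],
    [0, 0, 0, -0.118, 0.05],
    [0, 0, 0, -0.118, 0.05],
    [0, 0, 0, -0.118, 0.05],
    [0, 0, 0, -0.118, 0.05],
    [0, 0, 0, -0.118, 0.05],
    [0, 0, 0, -0.118, 0.05],
    [0, 0, 0, -0.118, 0.05],
    [0, 0, 0, -0.118, 0.05]
  ]
}}

```text
clock: 17.52
tool_pos: [0.5172, -0.3973, 0.4914]
eef_rot: [0.308, 0.952, 0.0, 0.0]
contact_force: [-0.3, -0.6, 0.1]
opening: 0.566
finger_force: 0.0
```

```bash
python3 - <<'E'
from m import *
st()
B9=frame(9.2)
for n in ('top','scene'):
    s=snap(n);P=cloud(s);np.savez(n+'2.npz',p=P,c=s['color'],d=s['depth'])
    h2=cv2.cvtColor(s['color'],cv2.COLOR_RGB2HSV).astype(int);w=(P-HUB)@B9;ok=(s['depth']>0)&(abs(w[...,1]+.1)<.12)&(abs(w[...,0])<.06)
    rm=((h2[...,0]<5)|(h2[...,0]>174))&(h2[...,1]>150)&(h2[...,2]>50)&ok&(w[...,2]>.03)
    if rm.any():print(n,'T',rm.sum(),np.percentile(w[rm],[2,50,98],axis=0).round(4).tolist(),'slope dy/du',np.polyfit(w[rm][:,0],w[rm][:,1],1))
    ym=(h2[...,0]>18)&(h2[...,0]<32)&(h2[...,1]>150)&ok&(abs(w[...,2]-.008)<.008)
    if ym.sum()>4:print(n,'yel',ym.sum(),np.percentile(w[ym],[2,50,98],axis=0).round(4).tolist(),'du/dy',np.polyfit(w[ym][:,1],w[ym][:,0],1))
    km=(h2[...,2]<45)&ok&(w[...,2]>.025)&(w[...,2]<.07)&(w[...,1]<-.14)
    if km.sum()>4:print(n,'knob',km.sum(),np.percentile(w[km],[3,50,97],axis=0).round(4).tolist())
    gm=(h2[...,0]>45)&(h2[...,0]<75)&(h2[...,1]>150)&ok
    if gm.sum()>4:print(n,'grn',gm.sum(),np.median(w[gm],0).round(4))
E
```

```text
t 17.52 grasp [ 0.5173 -0.3972  0.3444] xang 144.17 zax [ 0.  0. -1.] q [ 1.016  0.769 -0.913  1.337  0.604  1.32   1.042] F [-0.3 -0.6  0.1] M [-0.   -0.18  0.03] op 0.0499 ff 0.0
top T 104 [[-0.0213, -0.1034, 0.0674], [0.0036, -0.098, 0.0846], [0.0207, -0.0944, 0.0895]] slope dy/du [-0.04534805 -0.09809524]
top yel 475 [[-0.015, -0.1585, 0.0029], [-0.0017, -0.0711, 0.0093], [0.0087, -0.0189, 0.0128]] du/dy [ 0.00264433 -0.00187544]
top knob 107 [[-0.008, -0.1773, 0.0261], [0.0015, -0.168, 0.0488], [0.0061, -0.1612, 0.0613]]
scene T 76 [[-0.0143, -0.1024, 0.0641], [0.0119, -0.0972, 0.0741], [0.024, -0.0956, 0.0845]] slope dy/du [-0.11294227 -0.09677855]
scene yel 170 [[-0.0051, -0.1593, 0.0033], [0.0079, -0.0727, 0.0075], [0.0118, -0.0187, 0.0091]] du/dy [0.00871432 0.00714968]
scene knob 94 [[-0.001, -0.1749, 0.0256], [0.0048, -0.1677, 0.0406], [0.0087, -0.1627, 0.0584]]
```

Emit:
{"name": "move_arm", "arguments": {
  "rows": [
    [0, 0, 0, -0.112, 0.06],
    [0, 0, 0, -0.112, 0.06],
    [0, 0, 0, -0.112, 0.06],
    [0, 0, 0, -0.112, 0.06],
    [0, 0, 0, -0.112, 0.06],
    [0, 0, 0, -0.112, 0.06],
    [0, 0, 0, -0.112, 0.06],
    [0, 0, 0, 0, 0.06],
    [0, 0, 0, 0, 0.06]
  ]
}}

```text
clock: 18.37
tool_pos: [0.5171, -0.3974, 0.4914]
eef_rot: [-0.074, 0.997, 0.0, 0.0]
contact_force: [-0.1, 0.7, 0.5]
opening: 0.677
finger_force: 0.0
```

```bash
cat > t.py <<'E'
from m import *
B9=frame(9.2);T=HUB+B9@[-.0005,-.1,.071]
print(T.round(4));g,M=st(T+[0,0,.006])
E
python3 t.py
```

```text
[ 0.476  -0.1902  0.2285]
t 18.37 grasp [ 0.5171 -0.3973  0.3444] xang -171.57 zax [ 0.     0.001 -1.   ] q [ 1.076  0.829 -1.095  1.334  0.727  1.4    1.726] F [-0.1  0.7  0.5] M [-0.03 -0.14 -0.04] op 0.0597 ff 0.0
tool-axis move [0.0104 0.2108 0.11  ]
```

Emit:
{"name": "move_arm", "arguments": {
  "rows": [
    [0.0015, 0.03, 0, 0, 0.06],
    [0.0015, 0.03, 0, 0, 0.06],
    [0.0015, 0.03, 0, 0, 0.06],
    [0.0015, 0.03, 0, 0, 0.06],
    [0.0015, 0.03, 0, 0, 0.06],
    [0.0015, 0.03, 0, 0, 0.06],
    [0.0015, 0.03, 0, 0, 0.06],
    [0, 0, 0.02, -0.01, 0.06],
    [0, 0, 0.02, 0, 0.06],
    [0, 0, 0, 0, 0.06]
  ]
}}

```text
clock: 19.2
tool_pos: [0.4736, -0.1914, 0.4491]
eef_rot: [-0.08, 0.997, 0.0, -0.003]
contact_force: [-1.0, -1.0, -0.4]
opening: 0.679
finger_force: 0.0
```

Emit:
{"name": "move_arm", "arguments": {
  "rows": [
    [0, 0, 0, 0, 0.06],
    [0, 0, 0, 0, 0.06]
  ]
}}

```text
clock: 19.37
tool_pos: [0.4752, -0.1915, 0.4525]
eef_rot: [-0.08, 0.997, 0.0, 0.001]
contact_force: [-0.2, 0.0, 0.1]
opening: 0.681
finger_force: 0.0
```

```bash
python3 t.py
```

```text
[ 0.476  -0.1902  0.2285]
t 19.37 grasp [ 0.4754 -0.1915  0.3055] xang -170.85 zax [ 0.001  0.    -1.   ] q [ 0.944  0.686 -1.13   1.815  0.697  1.104  1.292] F [-0.2  0.   0.1] M [ 0.08 -0.19  0.04] op 0.06 ff 0.0
tool-axis move [-0.0007  0.0012  0.0709]
```

Emit:
{"name": "move_arm", "arguments": {
  "rows": [
    [0, 0.001, 0.02, 0, 0.06],
    [0, 0, 0.02, 0, 0.06],
    [0, 0, 0.015, 0, 0.06],
    [0, 0, 0.01, 0, 0.06],
    [0, 0, 0.006, 0, 0.06],
    [0, 0, 0, 0, 0.03],
    [0, 0, 0, 0, 0.0],
    [0, 0, 0, 0, 0.0],
    [0, 0, 0, 0, 0.0],
    [0, 0, 0, 0, 0.0]
  ],
  "newtons": 40
}}

```text
clock: 20.2
tool_pos: [0.4748, -0.1905, 0.3813]
eef_rot: [-0.081, 0.997, -0.0, 0.001]
contact_force: [-0.1, 0.3, -0.1]
opening: 0.324
finger_force: 0.0
```

Emit:
{"name": "move_arm", "arguments": {
  "rows": [
    [0, 0, 0, 0, 0],
    [0, 0, 0, 0, 0],
    [0, 0, 0, 0, 0]
  ]
}}

```text
clock: 20.45
tool_pos: [0.4748, -0.1913, 0.3808]
eef_rot: [-0.081, 0.997, -0.001, 0.0]
contact_force: [-0.3, -2.0, 1.4]
opening: 0.132
finger_force: 40.0
```

```bash
python3 t.py
```

```text
[ 0.476  -0.1902  0.2285]
t 20.45 grasp [ 0.4748 -0.1915  0.2338] xang -170.75 zax [ 0.001 -0.002 -1.   ] q [ 0.893  0.769 -1.049  1.907  0.821  0.972  1.185] F [-0.3 -2.   1.4] M [-0.21 -0.16 -0.02] op 0.0116 ff 39.99933063983917
tool-axis move [-0.0013  0.0011 -0.0007]
```

Emit:
{"name": "move_arm", "arguments": {
  "rows": [
    [0.0013, 0, -0.0018, 0, 0],
    [0.0013, 0, -0.0018, 0, 0],
    [0.0013, 0, -0.0018, 0, 0],
    [0.0004, 0, -0.0006, 0, 0],
    [0, 0, 0, 0, 0],
    [0, 0, 0, 0, 0]
  ]
}}

```text
clock: 20.95
tool_pos: [0.4711, -0.1919, 0.3858]
eef_rot: [-0.081, 0.997, 0.0, 0.001]
contact_force: [6.4, -1.0, -12.7]
opening: 0.134
finger_force: 40.0
```

```bash
python3 t.py
```

```text
[ 0.476  -0.1902  0.2285]
t 20.95 grasp [ 0.4715 -0.1919  0.2388] xang -170.75 zax [ 0.002  0.001 -1.   ] q [ 0.904  0.76  -1.057  1.91   0.811  0.973  1.194] F [  6.4  -1.  -12.7] M [-0.36 -1.46 -0.08] op 0.0118 ff 39.99685540795326
tool-axis move [-0.0047  0.0009  0.0043]
```

Emit:
{"name": "move_arm", "arguments": {
  "rows": [
    [0, 0, 0, 0.07, 0],
    [0, 0, 0, 0.1, 0],
    [0, 0, 0, 0.1, 0],
    [0, 0, 0, 0.1, 0],
    [0, 0, 0, 0.1, 0],
    [0, 0, 0, 0.1, 0],
    [0, 0, 0, 0.1, 0],
    [0, 0, 0, 0.1, 0],
    [0, 0, 0, 0, 0]
  ]
}}

```text
clock: 21.7
tool_pos: [0.4713, -0.1899, 0.386]
eef_rot: [0.3, 0.954, 0.002, 0.001]
contact_force: [5.0, 0.8, -12.0]
opening: 0.196
finger_force: 42.4
```

```bash
python3 t.py
```

```text
[ 0.476  -0.1902  0.2285]
t 21.7 grasp [ 0.4718 -0.1893  0.239 ] xang 145.12 zax [ 0.003  0.004 -1.   ] q [ 0.808  0.684 -0.858  1.916  0.679  0.857  0.555] F [  5.    0.8 -12. ] M [ 1.1  -1.59  0.6 ] op 0.0172 ff 42.371052101952955
tool-axis move [-0.0039  0.0016  0.0045]
```

Emit:
{"name": "move_arm", "arguments": {
  "rows": [
    [0, 0, 0, 0.1, 0],
    [0, 0, 0, 0.1, 0],
    [0, 0, 0, 0.1, 0],
    [0, 0, 0, 0.1, 0],
    [0, 0, 0, 0.1, 0],
    [0, 0, 0, 0.1, 0],
    [0, 0, 0, 0.1, 0],
    [0, 0, 0, 0.1, 0],
    [0, 0, 0, 0, 0],
    [0, 0, 0, 0, 0]
  ]
}}

```text
clock: 22.53
tool_pos: [0.4723, -0.1901, 0.3865]
eef_rot: [0.647, 0.763, 0.003, 0.002]
contact_force: [6.1, 0.5, -10.4]
opening: 0.239
finger_force: 42.2
```

```bash
python3 t.py; python3 - <<'E'
from m import *
a=[]
for n in ('scene','top'):
  s=snap(n);c=s['color'];c=c[70:190,110:270] if n=='scene' else c[170:290,290:410]
  a.append(cv2.resize(c,(400,300 if n=='scene' else 400)[:2] if n=='top' else (533,400),interpolation=cv2.INTER_CUBIC))
im=np.hstack([a[0][:, :400],a[1]]);cv2.imwrite('pics/s7.png',im[:,:,::-1])
E
```

```text
[ 0.476  -0.1902  0.2285]
t 22.53 grasp [ 0.4733 -0.1897  0.2395] xang 99.44 zax [ 0.007  0.003 -1.   ] q [ 0.687  0.624 -0.635  1.92   0.522  0.761 -0.08 ] F [  6.1   0.5 -10.4] M [ 0.43 -2.07  0.16] op 0.0211 ff 42.23668344318867
tool-axis move [-0.001   0.0025  0.005 ]
```

Emit:
{"name": "move_arm", "arguments": {
  "rows": [
    [0, 0.0016, 0.0023, 0, 0],
    [0, 0.0016, 0.0023, 0, 0],
    [0, 0.0016, 0.0023, 0, 0],
    [0, 0.0014, 0.002, 0, 0],
    [0, 0, 0, 0, 0],
    [0, 0, 0, 0, 0]
  ]
}}

```text
clock: 23.13
tool_pos: [0.4782, -0.1892, 0.3779]
eef_rot: [0.647, 0.763, 0.003, 0.001]
contact_force: [5.3, 1.2, -5.4]
opening: 0.24
finger_force: 42.5
```

```bash
python3 t.py
```

```text
[ 0.476  -0.1902  0.2285]
t 23.13 grasp [ 0.479  -0.1888  0.2309] xang 99.44 zax [ 0.006  0.002 -1.   ] q [ 0.673  0.642 -0.625  1.915  0.534  0.751 -0.093] F [ 5.3  1.2 -5.4] M [ 0.57 -1.84  0.15] op 0.0212 ff 42.45523776859045
tool-axis move [-0.0009 -0.0032 -0.0037]
```

Emit:
{"name": "move_arm", "arguments": {
  "rows": [
    [0, 0.0008, 0.0012, 0, 0],
    [0, 0.0008, 0.0012, 0, 0],
    [0, 0, 0, 0, 0],
    [0, 0, 0, 0, 0]
  ]
}}

```text
clock: 23.47
tool_pos: [0.479, -0.1891, 0.3756]
eef_rot: [0.647, 0.763, 0.002, 0.001]
contact_force: [4.8, 2.8, -4.1]
opening: 0.245
finger_force: 42.8
```

```bash
python3 t.py
```

```text
[ 0.476  -0.1902  0.2285]
t 23.47 grasp [ 0.4794 -0.1889  0.2286] xang 99.41 zax [ 0.003  0.001 -1.   ] q [ 0.669  0.646 -0.622  1.914  0.538  0.749 -0.097] F [ 4.8  2.8 -4.1] M [ 0.78 -1.93  0.19] op 0.0215 ff 42.81561031937599
tool-axis move [-0.0007 -0.0036 -0.0059]
```

The force along the pin axis (6.3 N) matches the spring near home, so the pin has entered the hole. I'm releasing and withdrawing.

Emit:
{"name": "move_arm", "arguments": {
  "rows": [
    [0, 0, 0, 0, 0.03],
    [0, 0, 0, 0, 0.05],
    [0, 0, 0, 0, 0.05],
    [0, 0, 0, 0, 0.05],
    [0, 0, 0, 0, 0.05],
    [0, 0, -0.01, 0, 0.05],
    [0, 0, -0.02, 0, 0.05],
    [0, 0, -0.03, 0, 0.05],
    [0, 0, -0.03, 0, 0.05],
    [-0.03, 0, 0, 0, 0.05]
  ]
}}

```text
clock: 24.3
tool_pos: [0.4847, -0.2136, 0.4722]
eef_rot: [0.643, 0.765, 0.004, 0.004]
contact_force: [1.2, 1.5, 0.5]
opening: 0.567
finger_force: 0.0
```

Emit:
{"name": "move_arm", "arguments": {
  "rows": [
    [-0.035, 0, 0, 0, 0.05],
    [-0.035, 0, 0, 0, 0.05],
    [-0.035, 0, 0, 0, 0.05],
    [-0.035, 0, 0, 0, 0.05],
    [-0.035, 0, 0, 0, 0.05],
    [0, 0, 0, 0, 0.05],
    [0, 0, 0, 0, 0.05]
  ]
}}

```text
clock: 24.88
tool_pos: [0.5105, -0.3944, 0.4652]
eef_rot: [0.649, 0.761, -0.0, -0.0]
contact_force: [0.4, 1.2, 0.1]
opening: 0.566
finger_force: 0.0
```

```bash
python3 - <<'E'
from m import *
st();B9=frame(9.2);a=[]
for n in ('top','scene'):
    s=snap(n);P=cloud(s);c=s['color'];h2=cv2.cvtColor(c,cv2.COLOR_RGB2HSV).astype(int);w=(P-HUB)@B9;ok=(s['depth']>0)&(abs(w[...,1]+.1)<.12)&(abs(w[...,0])<.06)
    rm=((h2[...,0]<5)|(h2[...,0]>174))&(h2[...,1]>150)&(h2[...,2]>50)&ok&(w[...,2]>.03)
    if rm.any():print(n,'T',rm.sum(),np.percentile(w[rm],[2,50,98],axis=0).round(4).tolist(),'du/dy',np.polyfit(w[rm][:,1],w[rm][:,0],1))
    ym=(h2[...,0]>18)&(h2[...,0]<32)&(h2[...,1]>150)&ok&(abs(w[...,2]-.008)<.008)
    if ym.sum()>4:print(n,'yel',ym.sum(),'du/dy',np.polyfit(w[ym][:,1],w[ym][:,0],1))
    c=c[70:190,110:230] if n=='scene' else c[170:290,290:410]
    a.append(cv2.resize(c,(400,400),interpolation=cv2.INTER_CUBIC))
cv2.imwrite('pics/s8.png',np.hstack(a)[:,:,::-1])
E
```

```text
t 24.88 grasp [ 0.5104 -0.3944  0.3182] xang 99.08 zax [-0.001  0.    -1.   ] q [ 0.925  0.72  -0.667  1.407  0.458  1.172  0.359] F [0.4 1.2 0.1] M [ 0.02 -0.1   0.03] op 0.0498 ff 0.0
top T 157 [[-0.0052, -0.1207, 0.0523], [-0.0002, -0.0999, 0.0693], [0.0027, -0.0779, 0.0781]] du/dy [-0.01701425 -0.00225676]
top yel 476 du/dy [ 0.02402111 -0.00109115]
scene T 159 [[-0.0008, -0.1197, 0.053], [0.0021, -0.0986, 0.0627], [0.005, -0.0796, 0.0728]] du/dy [-0.01534221  0.00050668]
scene yel 152 du/dy [0.02590793 0.00759013]
```

View pics/s8.png

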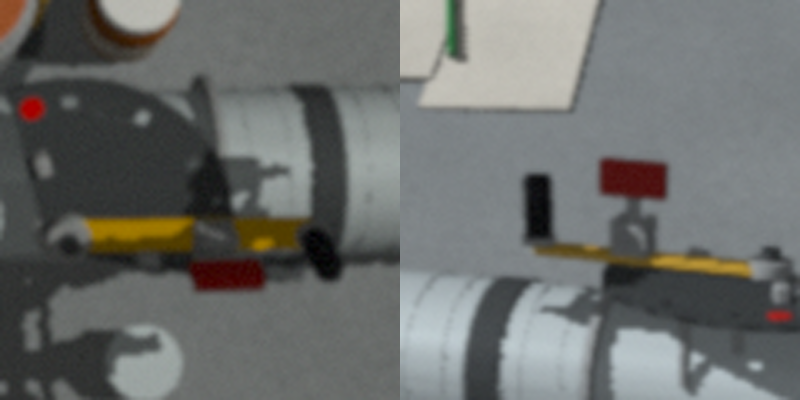

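The last picture shows the lever along the duct at the green end. The T lies along the lever, low on its stem (left crop (228,275), right crop (633,178)), about 11 mm lower than when parked, so the pin is home. The hand is clear, so I'm handing in.

```bash
python3 -c "
from plant import r
print(r.finish_job())"
```

```text
the job is handed in; nothing more can be done
None
```

The damper lever is at the open (green) mark with the spring pin home and the T-handle along the lever; the hand is clear and I saw no contact with the tins, jar or mould. I handed the job in at about 25 s, but no verdict was returned. The pin and lever positions are from the cameras: the T sits about 11 mm lower than when parked, and the lever reads about 1.595 rad (limit 1.612).

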